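# Find the rocking compartment cover and press it home

### The arm

A 7-joint arm with a two-finger parallel gripper is mounted at the origin on a cart in front of the work surface, level with it; the furniture and walls round the work are solid. World frame = base frame: x ahead of the robot, y to its left, z up, the work surface at z = 0. Lengths are in m, angles in rad, forces in N, time in s.
With the tool pointing down it reaches from about 0.425 to 0.925 m from the base axis. Payload 6.8 kg.
Tool frame: the origin (TCP) lies between the finger pads; the fingertips stand r.tcp_to_tips ahead of it and the grasp point (between the pads) lies 3 mm ahead of it (r.tcp_to_tips is the distance from the TCP to the fingertips, in m); z points along the fingers, y is the line along which they close (so a half turn about z gives the same grasp; the last joint's range is limited). The gripper opens to 85 mm and grips with 20 to 120 N. Pads are 22 mm wide; open, the fingers measure 114 mm over their backs; the gripper's body (76 mm by 85 mm) begins 54 mm behind the grasp point. The pads swing forward as they close: fully open they stand 13 mm farther back than shut.
Start: joints at [-0.108, 0.477, 0.022, 1.555, -0.011, 1.109, -0.083], TCP at [0.675, 0, 0.253] pointing down, gripper open.
Joint ranges: [-2.96, 2.96], [-0.34, 2.1], [-1.41, 1.46], [0.24, 2.44], [-1.37, 4.51], [0.17, 1.92], [-2.96, 2.96]. Speed limits (rad/s): [2.39, 2.39, 3.14, 3.14, 3.14, 3.14, 3.14].

### API

Orientations are given as a rotation vector (axis times angle).
In Python, from bench import r gives the robot as it stands. The module is installed in compiled form; this text tells all that it offers.
- The arm moves only by the tool step_arm, never from a script. Its argument "moves" is a list of rows, each an object of numbers: "rx", "ry", "rz": the turn, a rotation vector about the tool's x, y, z in degrees; "dx", "dy", "dz": the shift along the tool's x, y, z in mm; "gripper": the opening, from -1 (shut) to 1 (fully open). In form: [{"rx": .., "ry": .., "rz": .., "dx": .., "dy": .., "dz": .., "gripper": ..}, ...]. A call has 1 to 20 rows; each row shifts and turns the commanded pose from where the row before left it, along the tool's axes as they then stand; what a row does not reach is not made up. A row lasts 1/8 s, in which the tool goes at most 62.5 mm and 10.7 degrees, less where a joint would pass 70% of its speed; a pose out of reach is approached as far as the arm can. A call is refused whole if a number of a shift passes 62.5 or a number of a turn 10.7, either way. A call with a gripper value outside its range is refused whole. The fingers move at their own pace and stop on an object; "grip_force" is the grip in N (left out, the last holds). Time passes only in rows, so rows that do not move let the fingers close. It gives the time, the measured TCP pose, the force, the opening and the grip force at its end, in the units of the state.
- r.get_obs(): the state, without advancing time (a new reading comes with each control period).
- r.grab_frame(name): name is "scene" or "side" or "wrist"; returns the picture (480x640x3 uint8, blue, green, red); there is no depth.
- r.camera_info(name): a dict with "mtx" (3x3 intrinsics, pixels), "rvec" (rotation vector, rad) and "tvec" (3), from world to camera coordinates, as OpenCV has them. Camera axes: x right, y down, z forward; pixel columns grow to the right and rows downward; lengths in m; the calibration is good to about 2 mm. A picture is of the moment at which its call begins: read the wrist's pose just before it. camera_info takes no time and is no camera call; for the wrist camera it gives the pose at the moment of the call.
- r.hand_in(): hands the job in; it is judged then, once.
The state is a dict: "clock": time; "joints": joint angles; "qvel": joint speeds; "tau": joint torques, N m; "tcp_pos": TCP position; "orientation": TCP orientation; "contact_force": force on the tool from outside, world axes, zero at the start; "moment": the same for the moment, N m; "grip_width": finger opening in m; "gripper_force": force on a finger pad.
Only numpy, scipy, OpenCV 4.12 (cv2) and the standard library are available. Lean on these libraries where they do the work, as an engineer would, in place of code of your own. Each camera call takes 0.05 s, during which the arm holds its last target. There are 200 camera calls.

### The job

One of the four identical covers of the grey parts case on the desk is not clipped in. Test the covers by pressing lightly near a short end, one after another, until you feel or see one rock and lean over; then press that one down at its middle until it is fully home, so that all four covers lie level and seated. Use the fingertips only: do not pull any cover up, do not pick anything up, and leave the tape measure, the round tin and the key tag beside the case undisturbed.

Things in the scene. Friction and masses are not known exactly. Their poses are not given: they have to be found in the camera images.
- case: low grey parts case, fixed to the desk, 188 mm (x) by 230 mm (y), 42 mm high at the outer rim, divider tops 41 mm; four compartments two by two, their middles at x = +-44 mm, y = +-54 mm, each closed by a cover whose axes are parallel to the case's. Origin: centre of its underside, on the desk; a steel card holder marks its -x side.
- cover_a: One of four identical off-white plastic snap-in covers (any may lie in any compartment), 70 mm (its x) by 90 mm (its y), plate 5 mm thick, with a pull bar 36 mm (x) by 10 mm (y) standing 7 mm above the middle of its top. Origin: middle of its underside; z up. Seated, the underside is 35 mm above the case's underside: plate top 40 mm, bar top 47 mm.
- cover_b: Identical cover, as cover_a. Any seated cover is rigid: it takes a press anywhere without moving and cannot tilt.
- cover_c: Identical cover, as cover_a. Any cover that is not clipped in starts level, 3 to 4 mm higher than seated, and rocks about its own x axis: about 1 N near either short end (28 mm from the middle along y) dips that end 2 to 3 mm onto its ledge, a lean of about 0.08 rad, and it stays leaning when let go.
- cover_d: Identical cover, as cover_a. Any cover that is not clipped in is seated by a straight press of more than about 9 N on its middle (the bar): it levels, goes down onto its ledges and stays there. A press near an end does not seat it.
- tape_measure: yellow tape measure, 31 x 73 mm, 58 mm high, loose bystander beyond the case's -y side; origin at the centre of its underside
- insert_tin: round tin, 66 mm in diameter, 33 mm high, white with a blue lid, loose bystander beyond the case's -y side; origin at the centre of its underside
- key_tag: white plastic key tag, 26 x 58 x 8 mm, loose bystander lying beyond the case's +y side; origin at the centre of its underside

How it is judged:
By the outcome, as a careful person would: the job done as asked, in the order asked, and still so for the second after the job is handed in, with the robot touching nothing.
It also fails if it takes over 64 s, if anything falls off the work surface, if the arm or the gripper's body presses on something with over 40 N, if the wrist force passes 120 N, or if a joint passes its speed limit or range.

## Working session

There is one attempt and no reset: what is moved stays moved. The work goes in short steps, Python scripts to look and compute and a tool call to move; the robot and the scene stay as the last step left them, time stands still between calls to the robot, and variables do not carry over. Pictures are saved under pics/ and viewed, at most 10 in all, crops included, and the job is handed in when it is done.

Besides the shell and the picture viewer there is one more tool, called after "Request:" as name(argument=value, ...), one argument or row to a line, values as JSON. step_arm: Moves the arm, as the interface text tells. Its arguments: {"type":"object","properties":{"moves":{"type":"array","items":{"type":"object","properties":{"rx":{"type":"number"},"ry":{"type":"number"},"rz":{"type":"number"},"dx":{"type":"number"},"dy":{"type":"number"},"dz":{"type":"number"},"gripper":{"type":"number"}}}},"grip_force":{"type":"number"}},"required":["moves"]}

```bash
mkdir -p pics; python3 - <<'E'
from bench import r
import cv2
for n in("scene","side","wrist"):
    cv2.imwrite(f"pics/{n}0.png",r.grab_frame(n))
    c=r.camera_info(n); R=cv2.Rodrigues(c["rvec"])[0]; print(n,c["mtx"].round(1).tolist(),(-R.T@c["tvec"].reshape(3)).round(3),R.round(2).tolist())
o=r.get_obs();print(o,r.tcp_to_tips)
E
```

```text
scene [[446.3, 0.0, 317.5], [0.0, 446.3, 243.6], [0.0, 0.0, 1.0]] [-0.036  0.483  0.552] [[-0.59, -0.81, -0.01], [-0.44, 0.33, -0.83], [0.68, -0.49, -0.55]]
side [[566.7, 0.0, 320.6], [0.0, 566.7, 235.5], [0.0, 0.0, 1.0]] [ 0.351 -0.764  0.778] [[0.97, -0.24, 0.02], [-0.14, -0.62, -0.77], [0.19, 0.74, -0.64]]
wrist [[366.2, 0.0, 319.6], [0.0, 366.2, 240.1], [0.0, 0.0, 1.0]] [0.674 0.076 0.373] [[1.0, -0.0, -0.0], [0.0, -0.95, 0.3], [-0.0, -0.3, -0.95]]
{'clock': 0.15, 'joints': array([-0.10811555,  0.47764072,  0.02234277,  1.55621509, -0.01148593,
        1.10931978, -0.08310252]), 'qvel': array([ 0.00143922, -0.00221431,  0.0017842 , -0.00467127,  0.00113472,
       -0.00089775,  0.00159671]), 'tau': array([ 1.55385478e-03, -5.96924365e+01,  1.60940632e+00, -2.81490952e+01,
        1.26662746e-02,  6.56643446e-03,  5.58682734e-05]), 'tcp_pos': array([6.74568527e-01, 4.65458185e-06, 2.52532428e-01]), 'orientation': array([-2.22072776e+00, -2.22081803e+00,  1.73675129e-03]), 'contact_force': array([-0.07643095,  0.16022077, -0.04592557]), 'moment': array([ 0.01768013, -0.04738369,  0.01374643]), 'gripper_force': 0.0, 'grip_width': 0.0852009073141453} 0.022
```

View pics/scene0.png

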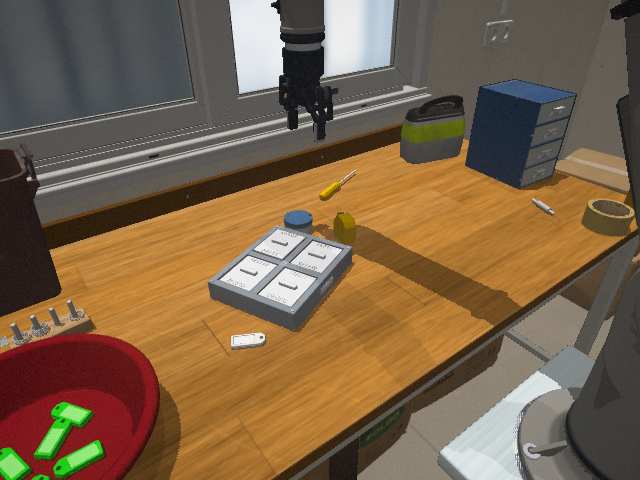

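View pics/wrist0.png

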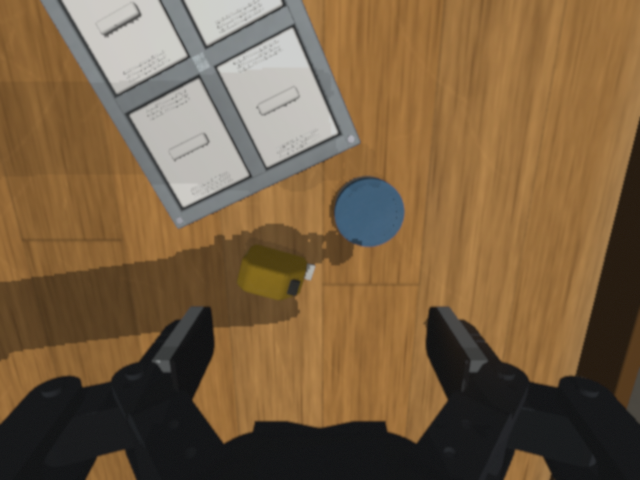

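The scene shows the case at about (280,278), with the tin and tape behind it and the tag at (248,341). In the wrist picture, the -y rim corners are at (180,224) and (355,141), the divider cross is at (201,63), and the bars are at (189,146), (278,101) and (119,18).

```bash
cat > h.py <<'E'
from bench import r
import cv2,numpy as np
def ray(n,uv,z):
    c=r.camera_info(n); R=cv2.Rodrigues(c["rvec"])[0]; o=-R.T@c["tvec"].reshape(3)
    d=R.T@np.linalg.inv(c["mtx"])@[uv[0],uv[1],1]; return (o+d*(z-o[2])/d[2])[:2]
def proj(n,P):
    c=r.camera_info(n); return cv2.projectPoints(np.float64(P).reshape(-1,1,3),c["rvec"],c["tvec"],c["mtx"],None)[0][:,0]
E
python3 - <<'E'
from h import *
for n,uv,z in [("wrist",(180,224),.042),("wrist",(355,141),.042),("wrist",(201,63),.041),("wrist",(189,146),.047),("wrist",(278,101),.047),("wrist",(119,18),.047),
 ("scene",(210,280),.042),("scene",(292,318),.042),("scene",(352,246),.042),("scene",(280,228),.042),("scene",(280,262),.041)]: print(n,uv,ray(n,uv,z).round(4))
im=cv2.imread("pics/side0.png"); cv2.imwrite("pics/s_full.png",im)
im=cv2.imread("pics/scene0.png")[215:335,200:360]; cv2.imwrite("pics/sc_crop.png",cv2.resize(im,None,fx=5,fy=5,interpolation=cv2.INTER_CUBIC))
E
```

```text
wrist (180, 224) [ 0.5433 -0.0131]
wrist (355, 141) [0.7049 0.0619]
wrist (201, 63) [0.5761 0.1241]
wrist (189, 146) [0.5611 0.0579]
wrist (278, 101) [0.6393 0.0943]
wrist (119, 18) [0.5167 0.1553]
scene (210, 280) [0.6088 0.2657]
scene (292, 318) [0.4335 0.2   ]
scene (352, 246) [ 0.538  -0.0153]
scene (280, 228) [0.6866 0.065 ]
scene (280, 262) [0.5804 0.1315]
```

View pics/s_full.png

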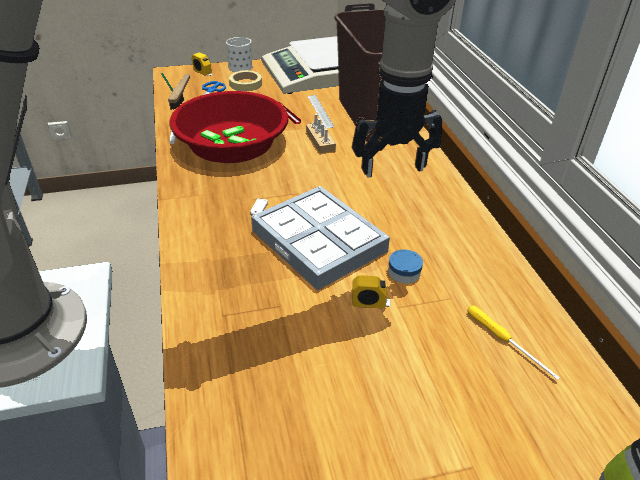

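View pics/sc_crop.png

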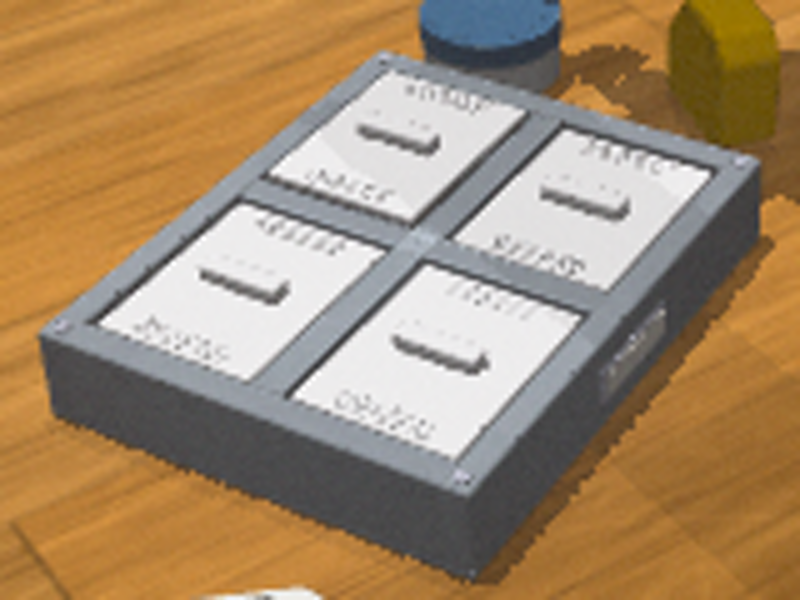

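The +x/-y cover, nearest the tin, shows a thick shadowed edge, so I'll test it first. The case centre is about (0.578, 0.126) with a yaw of about 24.9°.

Request:
step_arm(
  moves=[
    {"dx": 24,"dy": -9.2,"gripper": -1},
    {"dx": 24,"dy": -9.2,"gripper": -1},
    {"dx": 24,"dy": -9.2,"gripper": -1},
    {"dx": 24,"dy": -9.2,"gripper": -1},
    {"dx": 24.4,"dy": -9.6,"gripper": -1},
    {"rz": -8.3,"dz": 25,"gripper": -1},
    {"rz": -8.3,"dz": 25,"gripper": -1},
    {"rz": -8.3,"dz": 25,"gripper": -1},
    {"dz": 25,"gripper": -1},
    {"dz": 20,"gripper": -1},
    {"dz": 15,"gripper": -1},
    {"gripper": -1},
    {"gripper": -1},
    {"gripper": -1},
  ],
  grip_force=20,
)

```text
invalid input at $.moves[0]: expected keys rx, ry, rz, dx, dy, dz, gripper
```

Request:
step_arm(
  moves=[
    {"rx": 0,"ry": 0,"rz": 0,"dx": 24,"dy": -9.2,"dz": 0,"gripper": -1},
    {"rx": 0,"ry": 0,"rz": 0,"dx": 24,"dy": -9.2,"dz": 0,"gripper": -1},
    {"rx": 0,"ry": 0,"rz": 0,"dx": 24,"dy": -9.2,"dz": 0,"gripper": -1},
    {"rx": 0,"ry": 0,"rz": 0,"dx": 24,"dy": -9.2,"dz": 0,"gripper": -1},
    {"rx": 0,"ry": 0,"rz": 0,"dx": 24.4,"dy": -9.6,"dz": 0,"gripper": -1},
    {"rx": 0,"ry": 0,"rz": -8.3,"dx": 0,"dy": 0,"dz": 25,"gripper": -1},
    {"rx": 0,"ry": 0,"rz": -8.3,"dx": 0,"dy": 0,"dz": 25,"gripper": -1},
    {"rx": 0,"ry": 0,"rz": -8.3,"dx": 0,"dy": 0,"dz": 25,"gripper": -1},
    {"rx": 0,"ry": 0,"rz": 0,"dx": 0,"dy": 0,"dz": 25,"gripper": -1},
    {"rx": 0,"ry": 0,"rz": 0,"dx": 0,"dy": 0,"dz": 25,"gripper": -1},
    {"rx": 0,"ry": 0,"rz": 0,"dx": 0,"dy": 0,"dz": 15,"gripper": -1},
    {"rx": 0,"ry": 0,"rz": 0,"dx": 0,"dy": 0,"dz": 0,"gripper": -1},
    {"rx": 0,"ry": 0,"rz": 0,"dx": 0,"dy": 0,"dz": 0,"gripper": -1},
    {"rx": 0,"ry": 0,"rz": 0,"dx": 0,"dy": 0,"dz": 0,"gripper": -1},
  ],
  grip_force=20,
)

```text
clock: 1.9
tcp_pos: [0.6293, 0.1206, 0.1144]
orientation: [1.69, 2.647, 0.002]
contact_force: [0.2, 0.8, -0.7]
grip_width: 0.0001
gripper_force: 0.0
```

```bash
python3 - <<'E'
from h import *
im=r.grab_frame("wrist"); cv2.imwrite("pics/w1.png",im)
p=r.get_obs()["tcp_pos"]
print(proj("wrist",[[p[0],p[1],.040],[p[0],p[1],p[2]-.022]]))
E
```

```text
[[320.89291669 264.18693125]
 [321.46149274 308.14687983]]
```

View pics/w1.png

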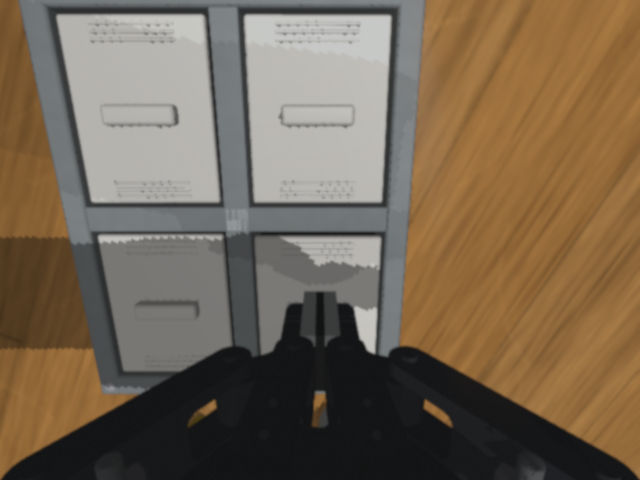

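The fingertips line up with this cover: its x middle is at column 318 against 321 for the tool. The press point (321,264) is about 17 mm inside its +y edge (row 234). Descending next.

Request:
step_arm(
  moves=[
    {"rx": 0,"ry": 0,"rz": 0,"dx": 0,"dy": 0,"dz": 15,"gripper": -1},
    {"rx": 0,"ry": 0,"rz": 0,"dx": 0,"dy": 0,"dz": 15,"gripper": -1},
    {"rx": 0,"ry": 0,"rz": 0,"dx": 0,"dy": 0,"dz": 10,"gripper": -1},
    {"rx": 0,"ry": 0,"rz": 0,"dx": 0,"dy": 0,"dz": 3,"gripper": -1},
    {"rx": 0,"ry": 0,"rz": 0,"dx": 0,"dy": 0,"dz": 0,"gripper": -1},
    {"rx": 0,"ry": 0,"rz": 0,"dx": 0,"dy": 0,"dz": 0,"gripper": -1},
  ],
)

```text
clock: 2.7
tcp_pos: [0.629, 0.1205, 0.0708]
orientation: [1.69, 2.648, 0.001]
contact_force: [0.4, 0.4, -0.6]
grip_width: -0.0
gripper_force: 0.0
```

Request:
step_arm(
  moves=[
    {"rx": 0,"ry": 0,"rz": 0,"dx": 0,"dy": 0,"dz": 1,"gripper": -1},
    {"rx": 0,"ry": 0,"rz": 0,"dx": 0,"dy": 0,"dz": 1,"gripper": -1},
    {"rx": 0,"ry": 0,"rz": 0,"dx": 0,"dy": 0,"dz": 1,"gripper": -1},
    {"rx": 0,"ry": 0,"rz": 0,"dx": 0,"dy": 0,"dz": 0,"gripper": -1},
  ],
)

```text
clock: 3.2
tcp_pos: [0.6285, 0.1204, 0.0672]
orientation: [-1.69, -2.648, 0.0]
contact_force: [-0.5, 0.6, 0.3]
grip_width: 0.0003
gripper_force: 0.0
```

Request:
step_arm(
  moves=[
    {"rx": 0,"ry": 0,"rz": 0,"dx": 0,"dy": 0,"dz": 1,"gripper": -1},
    {"rx": 0,"ry": 0,"rz": 0,"dx": 0,"dy": 0,"dz": 1,"gripper": -1},
    {"rx": 0,"ry": 0,"rz": 0,"dx": 0,"dy": 0,"dz": 0,"gripper": -1},
  ],
)

```text
clock: 3.58
tcp_pos: [0.6286, 0.1205, 0.0652]
orientation: [-1.69, -2.648, -0.0]
contact_force: [-0.4, 0.5, -0.0]
grip_width: 0.0
gripper_force: 0.0
```

Request:
step_arm(
  moves=[
    {"rx": 0,"ry": 0,"rz": 0,"dx": 0,"dy": 0,"dz": 1,"gripper": -1},
    {"rx": 0,"ry": 0,"rz": 0,"dx": 0,"dy": 0,"dz": 0,"gripper": -1},
  ],
)

```text
clock: 3.82
tcp_pos: [0.6286, 0.1206, 0.0643]
orientation: [-1.69, -2.648, -0.0]
contact_force: [-0.7, 0.1, 0.4]
grip_width: 0.0001
gripper_force: 0.3
```

Request:
step_arm(
  moves=[
    {"rx": 0,"ry": 0,"rz": 0,"dx": 0,"dy": 0,"dz": 1,"gripper": -1},
    {"rx": 0,"ry": 0,"rz": 0,"dx": 0,"dy": 0,"dz": 0,"gripper": -1},
  ],
)

```text
clock: 4.08
tcp_pos: [0.6287, 0.1207, 0.0639]
orientation: [1.69, 2.648, 0.0]
contact_force: [-3.3, 0.5, 5.0]
grip_width: -0.0007
gripper_force: 2.9
```

Request:
step_arm(
  moves=[
    {"rx": 0,"ry": 0,"rz": 0,"dx": 0,"dy": 0,"dz": 1,"gripper": -1},
    {"rx": 0,"ry": 0,"rz": 0,"dx": 0,"dy": 0,"dz": 0,"gripper": -1},
  ],
)

```text
clock: 4.32
tcp_pos: [0.6287, 0.1206, 0.0636]
orientation: [1.69, 2.648, 0.0]
contact_force: [-5.2, 0.2, 12.3]
grip_width: -0.0002
gripper_force: 5.7
```

Contact turned stiff at a tip height of about 42 mm, which could mean seated or already leaning. I'll lift and look.

Request:
step_arm(
  moves=[
    {"rx": 0,"ry": 0,"rz": 0,"dx": 0,"dy": 0,"dz": -10,"gripper": -1},
    {"rx": 0,"ry": 0,"rz": 0,"dx": 0,"dy": 0,"dz": -15,"gripper": -1},
    {"rx": 0,"ry": 0,"rz": 0,"dx": 0,"dy": 0,"dz": -15,"gripper": -1},
    {"rx": 0,"ry": 0,"rz": 0,"dx": 0,"dy": 0,"dz": 0,"gripper": -1},
    {"rx": 0,"ry": 0,"rz": 0,"dx": 0,"dy": 0,"dz": 0,"gripper": -1},
  ],
)

```text
clock: 4.95
tcp_pos: [0.6285, 0.1203, 0.1023]
orientation: [-1.69, -2.648, 0.0]
contact_force: [0.2, -0.2, -0.5]
grip_width: 0.0003
gripper_force: 0.0
```

```bash
python3 - <<'E'
from h import *
print(r.get_obs()["contact_force"],r.get_obs()["tcp_pos"])
a=r.grab_frame("side"); b=r.grab_frame("wrist");cv2.imwrite("pics/side2.png",a);cv2.imwrite("pics/w2.png",b)
a0=cv2.imread("pics/side0.png"); up=lambda m:cv2.resize(m[180:290,245:395],(400,293),interpolation=cv2.INTER_CUBIC)
s0=cv2.imread("pics/scene0.png");s=r.grab_frame("scene");cv2.imwrite("pics/scene2.png",s)
us=lambda m:cv2.resize(m[215:335,200:360],(400,300),interpolation=cv2.INTER_CUBIC)
cv2.imwrite("pics/cmp2.png",np.vstack([np.hstack([up(a0),up(a)]),np.hstack([us(s0),us(s)])]))
E
```

```text
[ 0.21269214 -0.20850156 -0.46372139] [0.62848799 0.1203025  0.10227227]
```

View pics/cmp2.png

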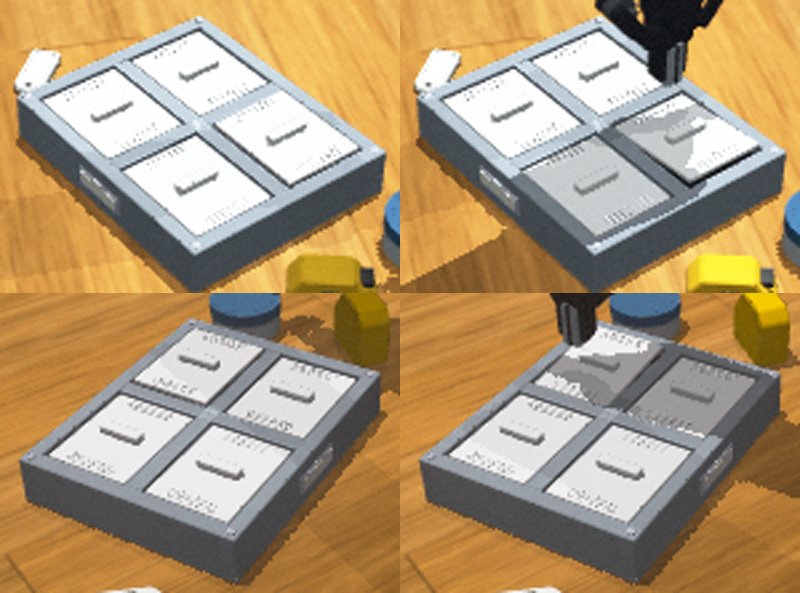

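The cover is now plainly leaning: +y end down, -y end standing up. It is the loose one, so I'll press its bar at the middle.

Request:
step_arm(
  moves=[
    {"rx": 0,"ry": 0,"rz": 0,"dx": -14,"dy": -1,"dz": 0,"gripper": -1},
    {"rx": 0,"ry": 0,"rz": 0,"dx": -14,"dy": 0,"dz": 0,"gripper": -1},
    {"rx": 0,"ry": 0,"rz": 0,"dx": 0,"dy": 0,"dz": 0,"gripper": -1},
    {"rx": 0,"ry": 0,"rz": 0,"dx": 0,"dy": 0,"dz": 12,"gripper": -1},
    {"rx": 0,"ry": 0,"rz": 0,"dx": 0,"dy": 0,"dz": 10,"gripper": -1},
    {"rx": 0,"ry": 0,"rz": 0,"dx": 0,"dy": 0,"dz": 3,"gripper": -1},
    {"rx": 0,"ry": 0,"rz": 0,"dx": 0,"dy": 0,"dz": 0,"gripper": -1},
    {"rx": 0,"ry": 0,"rz": 0,"dx": 0,"dy": 0,"dz": 0,"gripper": -1},
  ],
)

```text
clock: 6.1
tcp_pos: [0.6397, 0.0948, 0.0776]
orientation: [1.69, 2.648, 0.001]
contact_force: [0.8, -0.1, 0.0]
grip_width: 0.0003
gripper_force: 0.0
```

Request:
step_arm(
  moves=[
    {"rx": 0,"ry": 0,"rz": 0,"dx": 0,"dy": 0,"dz": 1,"gripper": -1},
    {"rx": 0,"ry": 0,"rz": 0,"dx": 0,"dy": 0,"dz": 1,"gripper": -1},
    {"rx": 0,"ry": 0,"rz": 0,"dx": 0,"dy": 0,"dz": 1,"gripper": -1},
    {"rx": 0,"ry": 0,"rz": 0,"dx": 0,"dy": 0,"dz": 1,"gripper": -1},
    {"rx": 0,"ry": 0,"rz": 0,"dx": 0,"dy": 0,"dz": 0,"gripper": -1},
  ],
)

```text
clock: 6.72
tcp_pos: [0.6394, 0.0946, 0.0732]
orientation: [-1.69, -2.648, 0.0]
contact_force: [-0.8, 0.2, -0.1]
grip_width: -0.0001
gripper_force: 0.0
```

Request:
step_arm(
  moves=[
    {"rx": 0,"ry": 0,"rz": 0,"dx": 0,"dy": 0,"dz": 1,"gripper": -1},
    {"rx": 0,"ry": 0,"rz": 0,"dx": 0,"dy": 0,"dz": 1,"gripper": -1},
    {"rx": 0,"ry": 0,"rz": 0,"dx": 0,"dy": 0,"dz": 0,"gripper": -1},
  ],
)

```text
clock: 7.1
tcp_pos: [0.6398, 0.0943, 0.0721]
orientation: [1.69, 2.647, 0.0]
contact_force: [-1.7, -1.0, 5.0]
grip_width: -0.0001
gripper_force: 2.9
```

Request:
step_arm(
  moves=[
    {"rx": 0,"ry": 0,"rz": 0,"dx": 0,"dy": 0,"dz": 1,"gripper": -1},
    {"rx": 0,"ry": 0,"rz": 0,"dx": 0,"dy": 0,"dz": 1,"gripper": -1},
    {"rx": 0,"ry": 0,"rz": 0,"dx": 0,"dy": 0,"dz": 0,"gripper": -1},
  ],
)

```text
clock: 7.48
tcp_pos: [0.6399, 0.0941, 0.0702]
orientation: [1.69, 2.647, 0.0]
contact_force: [-1.5, -2.0, 6.7]
grip_width: -0.0002
gripper_force: 3.3
```

Request:
step_arm(
  moves=[
    {"rx": 0,"ry": 0,"rz": 0,"dx": 0,"dy": 0,"dz": 1,"gripper": -1},
    {"rx": 0,"ry": 0,"rz": 0,"dx": 0,"dy": 0,"dz": 0,"gripper": -1},
    {"rx": 0,"ry": 0,"rz": 0,"dx": 0,"dy": 0,"dz": 0,"gripper": -1},
  ],
)

```text
clock: 7.85
tcp_pos: [0.64, 0.0938, 0.0693]
orientation: [1.691, 2.647, -0.0]
contact_force: [-2.6, -1.7, 7.0]
grip_width: 0.0001
gripper_force: 3.4
```

Request:
step_arm(
  moves=[
    {"rx": 0,"ry": 0,"rz": 0,"dx": 0,"dy": 0,"dz": 1,"gripper": -1},
    {"rx": 0,"ry": 0,"rz": 0,"dx": 0,"dy": 0,"dz": 0,"gripper": -1},
    {"rx": 0,"ry": 0,"rz": 0,"dx": 0,"dy": 0,"dz": 0,"gripper": -1},
  ],
)

```text
clock: 8.22
tcp_pos: [0.6401, 0.0938, 0.069]
orientation: [1.691, 2.646, -0.0]
contact_force: [-4.4, -2.1, 10.6]
grip_width: -0.0002
gripper_force: 6.1
```

Request:
step_arm(
  moves=[
    {"rx": 0,"ry": 0,"rz": 0,"dx": 0,"dy": 0,"dz": 1,"gripper": -1},
    {"rx": 0,"ry": 0,"rz": 0,"dx": 0,"dy": 0,"dz": 0,"gripper": -1},
    {"rx": 0,"ry": 0,"rz": 0,"dx": 0,"dy": 0,"dz": 0,"gripper": -1},
  ],
)

```text
clock: 8.6
tcp_pos: [0.6401, 0.0938, 0.0688]
orientation: [1.691, 2.646, 0.0]
contact_force: [-6.5, -2.1, 18.8]
grip_width: -0.0001
gripper_force: 9.4
```

It is hard against its stop at bar height (tip 46.8 mm, 19 N). I'll lift straight up and check.

Request:
step_arm(
  moves=[
    {"rx": 0,"ry": 0,"rz": 0,"dx": 0,"dy": 0,"dz": -5,"gripper": -1},
    {"rx": 0,"ry": 0,"rz": 0,"dx": 0,"dy": 0,"dz": -15,"gripper": -1},
    {"rx": 0,"ry": 0,"rz": 0,"dx": 0,"dy": 0,"dz": -35,"gripper": -1},
    {"rx": 0,"ry": 0,"rz": 0,"dx": 0,"dy": 0,"dz": -40,"gripper": -1},
    {"rx": 0,"ry": 0,"rz": 0,"dx": 0,"dy": 0,"dz": -40,"gripper": -1},
    {"rx": 0,"ry": 0,"rz": 0,"dx": 0,"dy": 0,"dz": -30,"gripper": -1},
    {"rx": 0,"ry": 0,"rz": 0,"dx": 0,"dy": 0,"dz": 0,"gripper": -1},
    {"rx": 0,"ry": 0,"rz": 0,"dx": 0,"dy": 0,"dz": 0,"gripper": -1},
  ],
)

```text
clock: 9.6
tcp_pos: [0.639, 0.0945, 0.2309]
orientation: [-1.69, -2.648, 0.001]
contact_force: [-0.8, 0.2, -0.1]
grip_width: -0.0003
gripper_force: 0.0
```

```bash
python3 - <<'E'
from h import *
a=r.grab_frame("side"); s=r.grab_frame("scene")
a0=cv2.imread("pics/side0.png"); up=lambda m:cv2.resize(m[180:310,245:430],(400,281),interpolation=cv2.INTER_CUBIC)
s0=cv2.imread("pics/scene0.png")
us=lambda m:cv2.resize(m[205:350,200:370],(400,341),interpolation=cv2.INTER_CUBIC)[:310]
cv2.imwrite("pics/cmp3.png",np.vstack([np.hstack([up(a0),up(a)]),np.hstack([us(s0),us(s)])]))
E
```

```text
(no output)
```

View pics/cmp3.png

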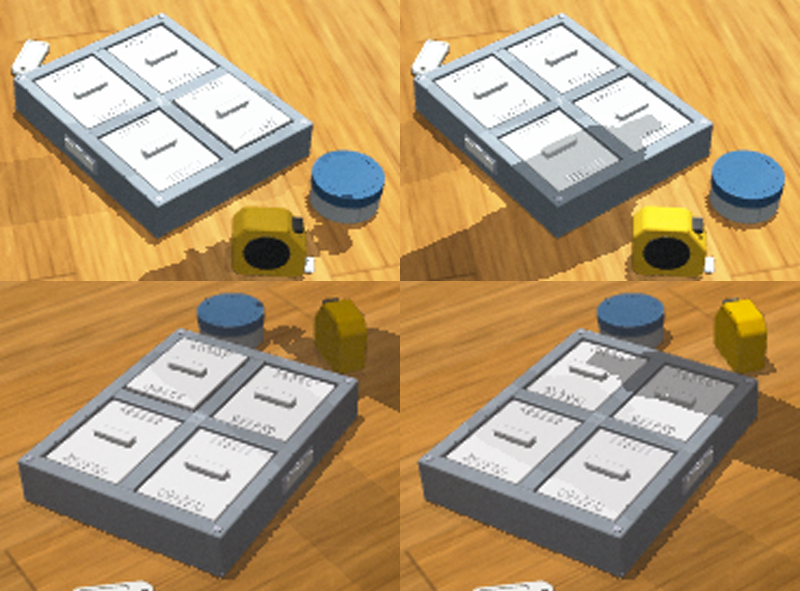

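All four covers now lie level inside the rim, and the tape measure, tin and tag are where they were.

```bash
python3 -c "
from bench import r
print(r.hand_in())"
```

```text
the job is handed in; nothing more can be done
None
```

The loose cover was the one in the +x/-y compartment; it leaned when pressed at its end, I pressed it home at its middle with about 19 N, and all four now look level, with the tape measure, tin and key tag undisturbed; the job is handed in.

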